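Find the loaded battery case by its heft and draw it out of the carrier

ROBOT

A 6-joint arm with a two-finger parallel gripper is mounted at the origin on a cart in front of the work surface, level with it; the furniture and walls round the work are solid. World frame = base frame: x ahead of the robot, y to its left, z up, the work surface at z = 0. Lengths are in m, angles in degrees, forces in N, time in s.
With the tool pointing down it reaches from about 0.25 to 0.725 m from the base axis. Payload 9.7 kg.
Tool frame: the origin (TCP) lies at the very end of the fingers, on their centre line; the grasp point (between the pads) lies 19 mm behind it; z points along the fingers, y is the line along which they close (so a half turn about z gives the same grasp; the last joint's range is limited). The gripper opens to 85 mm and grips with 20 to 120 N. Pads are 22 mm wide; open, the fingers measure 114 mm over their backs; the gripper's body (76 mm by 85 mm) begins 54 mm behind the grasp point. The pads swing forward as they close: fully open they stand 13 mm farther back than shut.
Start: joints at [-70.531, 4.979, 10.078, 95.1, 0, 90], TCP at [0.183, -0.519, 0.203] pointing down, gripper open.
Joint ranges: [-179.16, 179.16], [-48.56, 103.87], [-65.8, 70.77], [-126.05, 130.52], [-82.76, 87.17], [-180, 180]. Speed limits (degrees/s): [127.2, 127.2, 147.25, 180, 180, 180].

INTERFACE

Orientations are given as [roll, pitch, yaw] about the fixed x, y, z axes, in that order (R = Rz(yaw) Ry(pitch) Rx(roll)).
In Python, from workcell import bot, viewer, finder gives the robot as it stands. The module is installed in compiled form; this text tells all that it offers.
- The arm moves only by the shell command python3 -m inch 'ROWS' [FORCE]. ROWS is JSON, a list that holds one entry, the list of rows, each a list of 7 numbers: the opening in per cent of the stroke, from 0 (shut) to 100 (fully open), then the shift along the tool's x, y, z in mm, then the turn, a rotation vector about the tool's x, y, z in degrees. In form: [[[grip, tx, ty, tz, ax, ay, az], ...]]. A call has 1 to 8 rows; each row shifts and turns the commanded pose from where the row before left it, along the tool's axes as they then stand; what a row does not reach is not made up. A row lasts 1/8 s, in which the tool goes at most 62.5 mm and 10.7 degrees, less where a joint would pass 70% of its speed; a pose out of reach is approached as far as the arm can. A call with a gripper value outside its range is refused whole. The fingers move at their own pace and stop on an object; FORCE is the grip in N (left out, the last holds). Time passes only in rows, so rows that do not move let the fingers close. It gives the time, the measured TCP pose, the force, the opening and the grip force at its end, in the units of the state.
- bot.get_obs(): the state, without advancing time (a new reading comes with each control period).
- viewer.camera(name): name is "scene" or "top"; returns a dict with "pixels" (400x640x3 uint8, red, green, blue), "vfov" (degrees; the focal length in pixels is half the picture's height over the tangent of half this angle, whatever the lens; pixels are square), "cx", "cy" (the principal point, pixels), "R" (3x3) and "t" (3): a world point X has camera coordinates R X + t. Camera axes: x right, y down, z forward; pixel columns grow to the right and rows downward; lengths in m; the calibration is good to about 2 mm. A picture is of the moment at which its call begins. There is no depth.
- bot.job_done(): hands the job in; it is judged then, once.
Trained networks look in the newest picture that a camera, given by its name, has taken for a name from the list of things; names that differ only in an ending like _2 or _b are one class to them, and where a whole thing is asked for, a point or a joint stands for the part that bears it (a point fixed in the world has none). Each returns a list of dicts, best first, with "conf" (0 to 1); they miss things now and then, are a little off and sometimes report something else, mostly with a low value. They report only what shows in the picture. A call takes as long as a camera call. They do not tell look-alikes from the thing itself.
- finder.outline_of(camera, thing): "pixels" (400x640 bool, what is visible of it) and "extent" ([centre column, centre row, width, height] in pixels, round what is visible of it).
- finder.mark_of(camera, thing): "position" ([column, row] in pixels: a listed point, or the origin of a listed thing).
The state is a dict: "time": time; "q": joint angles; "qd": joint speeds; "joint_efforts": joint torques, N m; "ee_pos": TCP position; "tcp_rot": TCP orientation; "wrist_force": force on the tool from outside, world axes, zero at the start; "torque": the same for the moment, N m; "opening": finger opening in m; "grasp_force": force on a finger pad.
Only numpy, scipy, OpenCV 4.12 (cv2) and the standard library are available. Lean on these libraries where they do the work, as an engineer would, in place of code of your own. Each camera call takes 0.05 s, during which the arm holds its last target. There are 200 camera calls.

TASK

One of the three closed grey cases in the carrier still holds a battery pack, the other two are empty. Swing the carrier's wire bail up and right back to its stop, find the loaded case by lifting the cases by their handles (tip the front up a little and keep the cases close to level), and draw the loaded one right out on to the bench in front of the carrier, so that it stands flat and clear of the bail. Then swing the bail forward and down again to its front stop so that the two empty cases stay shut in, each at home in its own bay; do not knock over or push about the torch, the solder spool or the open device lying round about.

Things in the scene. Friction and masses are not known exactly. Their poses are not given: they have to be found in the camera images.
- carrier: low dark steel carrier fixed to the bench, 122 mm deep, 264 wide, three bays side by side. Origin on the bench under the middle bay's centre; x to the back (cases are drawn out along -x), y left, z up. Base plate 4 mm thick, x -62 to +60 mm; back stop at x 52; dividers 25 mm high at y = -43, +43 from x -24 to +52; side walls 32 mm high at y = -129, +129. Cases have 3 mm play each side.
- bail (a joint): angle of the wire bail, rad: 0 = down at its front stop across the case fronts, 1.92 = back at its stop. Axis: along the carrier's y through x 12, z 50 mm; growing values lift the cross rod up and over backwards. A U of 8 mm rod, cross rod 105 mm from the axis, side arms at y = -137, +137 mm; 0.14 kg, little friction: past upright (1.62) it falls to the nearer stop and rests there.
- bail_grip (a point): middle of the bail's cross rod (along y), in a black rubber sleeve 12.4 mm thick, 60 mm long; can be pinched from above, fingers in front and behind. Down: 93 mm in front of the carrier's origin, 44 mm above the bench, 37 mm of air behind it to the cases. Back: 43 mm behind the origin, 150 mm up.
- table: the wooden bench; its top is at z = 0 (the body's origin is on the floor below it)
- case_1_centre (a point): centre of closed grey steel case 1 (half-way up its 48 mm body), in the left (y = +86 mm) bay at the start; 100 mm long (x, front to back), 76 wide (y), handle on the lid. The cases look alike; which one is loaded changes every time and can only be felt. An empty one weighs 0.17 to 0.25 kg, the loaded one 0.6 to 0.8 kg; the handle carries 70 % of it when only the front is tipped up, all when it is lifted clear.
- case_1_handle (a point): middle of the bow handle of case 1: round bar 10 mm thick and 30 mm long along the case's x, on a post at each end; 78 mm above the case's underside, 25 mm of air under it, 20 mm in front of the case's centre. Pinch it from above, fingers either side in y; nothing stands within 70 mm either side of it at that height in the bays.
- case_1: case 1 itself: origin at the centre of its underside, axes as at its centre
- bay_1 (a point): centre of the left (y = +86 mm) bay, on the carrier's base plate 4 mm above the bench: where the centre of the underside of case 1 belongs
- case_2_centre (a point): centre of closed grey steel case 2 (half-way up its 48 mm body), in the middle bay at the start; 100 mm long (x, front to back), 76 wide (y), handle on the lid. The cases look alike; which one is loaded changes every time and can only be felt. An empty one weighs 0.17 to 0.25 kg, the loaded one 0.6 to 0.8 kg; the handle carries 70 % of it when only the front is tipped up, all when it is lifted clear.
- case_2_handle (a point): middle of the bow handle of case 2: round bar 10 mm thick and 30 mm long along the case's x, on a post at each end; 78 mm above the case's underside, 25 mm of air under it, 20 mm in front of the case's centre. Pinch it from above, fingers either side in y; nothing stands within 70 mm either side of it at that height in the bays.
- case_2: case 2 itself: origin at the centre of its underside, axes as at its centre
- bay_2 (a point): centre of the middle bay, on the carrier's base plate 4 mm above the bench: where the centre of the underside of case 2 belongs
- case_3_centre (a point): centre of closed grey steel case 3 (half-way up its 48 mm body), in the right (y = -86 mm) bay at the start; 100 mm long (x, front to back), 76 wide (y), handle on the lid. The cases look alike; which one is loaded changes every time and can only be felt. An empty one weighs 0.17 to 0.25 kg, the loaded one 0.6 to 0.8 kg; the handle carries 70 % of it when only the front is tipped up, all when it is lifted clear.
- case_3_handle (a point): middle of the bow handle of case 3: round bar 10 mm thick and 30 mm long along the case's x, on a post at each end; 78 mm above the case's underside, 25 mm of air under it, 20 mm in front of the case's centre. Pinch it from above, fingers either side in y; nothing stands within 70 mm either side of it at that height in the bays.
- case_3: case 3 itself: origin at the centre of its underside, axes as at its centre
- bay_3 (a point): centre of the right (y = -86 mm) bay, on the carrier's base plate 4 mm above the bench: where the centre of the underside of case 3 belongs
- flashlight_centre (a point): centre of the black torch standing upright in front of the carrier to one side, 43 mm in diameter, 122 mm tall; easily knocked over, must be left alone
- spool_centre (a point): centre of the solder spool standing in front of the carrier on the other side, 55 by 74 mm over its wire end, 42 mm tall; must be left alone
- device_half_centre (a point): centre of the open half of a pocket device, 147 by 90 mm and 19 mm tall, lying to the left in front of the carrier; its x axis is its long side; must be left alone
Not all that is in view belongs to the job. What is shaped like the case_3 but purple is not meant.

How it is judged (in metres and radians):
On the way, in this order (a step that is already met when the one before it is completed fails the run):
1. the bail is swung right back (value of joint bail above 1.75 rad), for 0.2 s.
2. the loaded case stands on its own, flat on the bench, drawn clear out of the front of the carrier and let go (((x of case_1_centre in the frame of carrier below -0.15 m and angle between case_1_centre's own z axis and vertical below 0.1 rad and contact force between case_1 and table above 4.3 N and contact force between the fingers and case_1 below 0.2 N) or (x of case_2_centre in the frame of carrier below -0.15 m and angle between case_2_centre's own z axis and vertical below 0.1 rad and contact force between case_2 and table above 4.3 N and contact force between the fingers and case_2 below 0.2 N) or (x of case_3_centre in the frame of carrier below -0.15 m and angle between case_3_centre's own z axis and vertical below 0.1 rad and contact force between case_3 and table above 4.3 N and contact force between the fingers and case_3 below 0.2 N))), for 0.2 s.
At the end, for the whole second after the job is handed in: Loaded case flat (0.1 rad) and still on the bench, centre over 150 mm in front of the carrier's origin, bearing on the bench with over 4.3 N (as only the loaded one does); empty cases flat and within 14 mm of their bays' centres; bail down (below 0.1 rad) (((x of case_1_centre in the frame of carrier below -0.15 m and angle between case_1_centre's own z axis and vertical below 0.1 rad and contact force between case_1 and table above 4.3 N and contact force between the fingers and case_1 below 0.2 N and horizontal distance between case_2_centre and bay_2 below 0.014 m and angle between each of case_2_centre, case_3_centre's own z axis and vertical below 0.06 rad and horizontal distance between case_3_centre and bay_3 below 0.014 m and linear speed of case_1 below 0.02 m/s) or (x of case_2_centre in the frame of carrier below -0.15 m and angle between case_2_centre's own z axis and vertical below 0.1 rad and contact force between case_2 and table above 4.3 N and contact force between the fingers and case_2 below 0.2 N and horizontal distance between case_1_centre and bay_1 below 0.014 m and angle between each of case_1_centre, case_3_centre's own z axis and vertical below 0.06 rad and horizontal distance between case_3_centre and bay_3 below 0.014 m and linear speed of case_2 below 0.02 m/s) or (x of case_3_centre in the frame of carrier below -0.15 m and angle between case_3_centre's own z axis and vertical below 0.1 rad and contact force between case_3 and table above 4.3 N and contact force between the fingers and case_3 below 0.2 N and horizontal distance between case_1_centre and bay_1 below 0.014 m and angle between each of case_1_centre, case_2_centre's own z axis and vertical below 0.06 rad and horizontal distance between case_2_centre and bay_2 below 0.014 m and linear speed of case_3 below 0.02 m/s)) and value of joint bail below 0.1 rad); the robot touches nothing.
It fails at once if a case is tipped by more than 0.6 rad (35 degrees) (angle between any of case_1_centre, case_2_centre, case_3_centre's own z axis and vertical above 0.6 rad).
It fails at once if the torch is pushed more than 20 mm or tipped more than 0.3 rad (distance of flashlight_centre from where it was at the start of the episode above 0.02 m or angle between flashlight_centre's own z axis and vertical above 0.3 rad).
It fails at once if the solder spool is pushed more than 20 mm or tipped more than 0.3 rad (distance of spool_centre from where it was at the start of the episode above 0.02 m or angle between spool_centre's own z axis and vertical above 0.3 rad).
It fails at once if the open device half is pushed more than 20 mm or tipped more than 0.3 rad (distance of device_half_centre from where it was at the start of the episode above 0.02 m or angle between device_half_centre's own z axis and vertical above 0.3 rad).
It also fails if it takes over 67 s, if anything falls off the work surface, if the arm or the gripper's body presses on something with over 40 N, if the wrist force passes 120 N, or if a joint passes its speed limit or range.

## Working session

There is one attempt and no reset: what is moved stays moved. The work goes in short steps, Python scripts to look and compute and a shell command to move; the robot and the scene stay as the last step left them, time stands still between calls to the robot, and variables do not carry over. Pictures are saved under pics/ and viewed, at most 10 in all, crops included, and the job is handed in when it is done.

```bash
mkdir -p pics
cat > h.py <<'E'
import numpy as np, cv2
from workcell import bot, viewer, finder
def cam(n):
    c=viewer.camera(n); f=200/np.tan(np.radians(c["vfov"])/2)
    c["K"]=np.array([[f,0,c["cx"]],[0,f,c["cy"]],[0,0,1.]]); c["P"]=c["K"]@np.c_[c["R"],c["t"]]; return c
def onz(c,p,z):
    R,t=np.array(c["R"]),np.array(c["t"]); o=-R.T@t; d=R.T@np.linalg.solve(c["K"],[p[0],p[1],1]); return o+d*(z-o[2])/d[2]
def proj(c,X):
    x=c["P"]@np.r_[X,1]; return x[:2]/x[2]
def tri(a,pa,b,pb):
    X=cv2.triangulatePoints(a["P"],b["P"],np.array(pa,float).reshape(2,1),np.array(pb,float).reshape(2,1)); return (X[:3]/X[3]).ravel()
E
python3 - <<'E'
from h import *
C={n:cam(n) for n in("scene","top")}
for n,c in C.items():
    cv2.imwrite(f"pics/a_{n}.png",c["pixels"][:,:,::-1])
    print(n,np.round(-np.array(c["R"]).T@c["t"],3))
for th in ["carrier","bail_grip","case_1_handle","case_1_centre","flashlight_centre","spool_centre","device_half_centre"]:
    for n in C: print(th,n,[(np.round(d["position"],1).tolist(),round(d["conf"],2)) for d in finder.mark_of(n,th)][:5])
o=bot.get_obs(); print({k:np.round(o[k],3) for k in("time","ee_pos","tcp_rot","wrist_force","opening")})
E
```

```text
scene [-0.404  0.709  0.853]
top [0.465 0.139 1.117]
carrier scene [([314.7, 120.4], 0.91)]
carrier top [([316.0, 179.0], 0.68), ([289.7, 185.9], 0.29)]
bail_grip scene [([332.8, 126.5], 0.89)]
bail_grip top [([327.9, 210.9], 0.78)]
case_1_handle scene [([294.4, 115.1], 0.56), ([310.7, 118.4], 0.17)]
case_1_handle top [([293.9, 191.9], 0.76)]
case_1_centre scene [([290.6, 128.0], 0.76), ([310.5, 125.5], 0.71), ([314.1, 121.8], 0.44), ([316.3, 105.3], 0.42)]
case_1_centre top [([292.0, 184.8], 0.97)]
flashlight_centre scene [([389.4, 125.2], 0.91), ([311.7, 120.1], 0.54)]
flashlight_centre top [([380.1, 251.1], 0.81), ([321.1, 180.2], 0.69)]
spool_centre scene [([328.4, 167.3], 0.7)]
spool_centre top [([295.1, 268.2], 0.79)]
device_half_centre scene [([272.6, 172.5], 0.67), ([315.1, 122.0], 0.26)]
device_half_centre top [([241.7, 239.9], 0.88)]
{'time': np.float64(0.8), 'ee_pos': array([ 0.183, -0.519,  0.203]), 'tcp_rot': array([-1.79999e+02, -1.00000e-03,  1.94680e+01]), 'wrist_force': array([ 0.134, -0.443,  0.652]), 'opening': np.float64(0.085)}
```

View pics/a_scene.png

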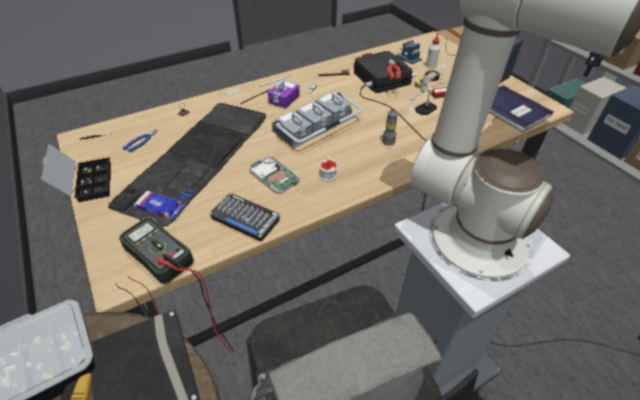

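View pics/a_top.png

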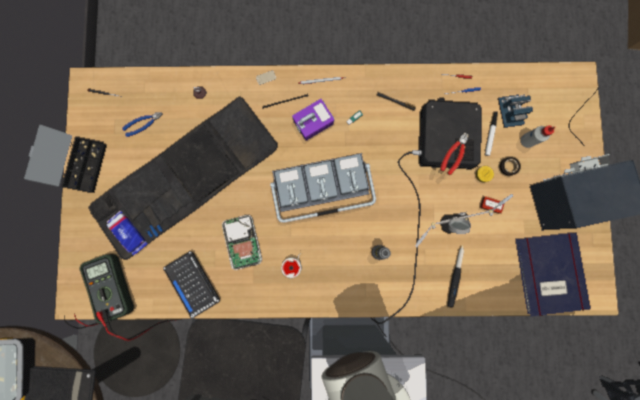

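The scene view shows the carrier with three cases at about (315,120), the torch at (390,125), the spool at (328,168) and the device at (273,173). In the top view the carrier is at (322,185), its bail rod runs from (277,220) to (374,203), and the sleeve is at (328,211). The purple look-alike is at (313,119).

Run:
```python
from h import *
C={n:cam(n) for n in("scene","top")}
T,S=C["top"],C["scene"]
g=lambda n,th:[np.array(d["position"]) for d in finder.mark_of(n,th)]
print("f",T["K"][0,0],S["K"][0,0])
for th in["bail_grip","spool_centre","device_half_centre","flashlight_centre"]:
    a,b=g("top",th)[0],g("scene",th)[0]; print(th,np.round(tri(T,a,S,b),3), np.round(onz(T,a,.02),3))
for th in["case_1","case_1_centre","case_1_handle","case_2_handle"]:
    for n in C: print(th,n,[(np.round(d["position"],1).tolist(),round(d["conf"],2)) for d in finder.mark_of(n,th)][:6])
for th in["case_1","carrier","bail"]:
    for d in finder.outline_of("top",th)[:5]:
        m=d["pixels"].astype(np.uint8); pts=cv2.findNonZero(m); print(th,d["conf"],np.round(d["extent"],1),m.sum(),cv2.minAreaRect(pts) if pts is not None else 0)
c=T["pixels"][140:235,260:390,::-1]; cv2.imwrite("pics/b_top.png",cv2.resize(c,None,fx=6,fy=6,interpolation=2))
c=S["pixels"][85:155,265:405,::-1]; cv2.imwrite("pics/b_scene.png",cv2.resize(c,None,fx=5.6,fy=5.6,interpolation=2))
```

```text
f 384.9979662239092 429.67862178676006
bail_grip [0.559 0.104 0.035] [0.561 0.104 0.02 ]
spool_centre [0.4   0.211 0.015] [0.402 0.214 0.02 ]
device_half_centre [0.478 0.351 0.005] [0.477 0.347 0.02 ]
flashlight_centre [ 0.444 -0.035  0.066] [ 0.447 -0.037  0.02 ]
case_1 scene [([293.0, 133.9], 0.83), ([332.2, 115.6], 0.82), ([281.9, 100.6], 0.81), ([310.6, 127.0], 0.68)]
case_1 top [([294.3, 189.6], 0.88), ([317.3, 181.0], 0.74), ([319.3, 180.1], 0.73), ([311.8, 119.9], 0.64), ([351.0, 174.1], 0.57)]
case_1_centre scene [([329.2, 125.8], 0.64), ([293.0, 130.3], 0.59), ([335.7, 95.7], 0.37)]
case_1_centre top [([290.8, 186.6], 0.68)]
case_1_handle scene []
case_1_handle top [([289.3, 191.9], 0.69)]
case_2_handle scene [([318.4, 104.3], 0.86)]
case_2_handle top [([322.8, 184.2], 0.79)]
case_1 0.93 [312.2 120.5  40.1  40.4] 1002 ((312.6911926269531, 118.98530578613281), (28.81175994873047, 36.18620300292969), 59.03623962402344)
case_1 0.82 [350.8 172.8  27.7  40.7] 1002 ((349.48077392578125, 173.90383911132812), (36.86983108520508, 28.829072952270508), 78.69007110595703)
case_1 0.71 [320.7 182.2  31.   41.3] 969 ((320.3556213378906, 180.96466064453125), (37.67558670043945, 26.94912338256836), 77.19573211669922)
case_1 0.6 [291.9 185.9  31.6  36.9] 978 ((290.7027282714844, 186.71621704101562), (37.154170989990234, 27.12583351135254), 80.53767395019531)
case_1 0.23 [242.6 243.4  42.1  58.4] 1685 ((241.6663055419922, 242.04608154296875), (52.62651824951172, 33.520076751708984), 76.4295654296875)
carrier 0.67 [322.4 191.1 105.6  65.2] 1368 ((322.30767822265625, 187.03846740722656), (54.32417297363281, 100.99980926513672), 78.69007110595703)
bail 0.84 [323.3 191.3 102.   60.8] 451 ((323.5623779296875, 193.17111206054688), (41.56260681152344, 100.94512176513672), 78.11134338378906)
```

View pics/b_top.png

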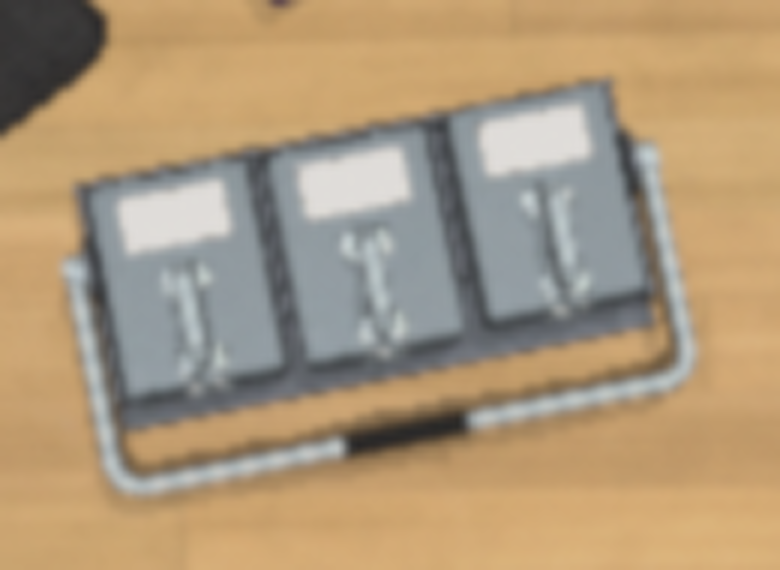

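View pics/b_scene.png

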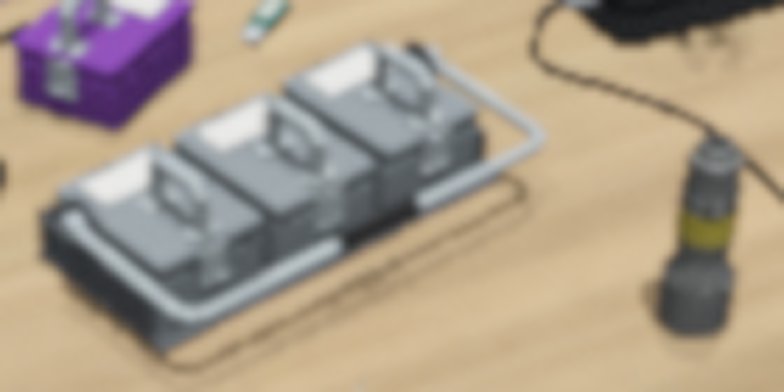

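The top crop shows all the lid corners and the sleeve ends (345,443) and (468,422). The scene crop shows the sleeve from (340,245) to (418,205), with the bail down. I'll fit the carrier pose from these points.

```bash
cat >> h.py <<'E'
def c2w(p,X):
    c,s=np.cos(p[2]),np.sin(p[2]); X=np.asarray(X,float); return np.r_[p[0]+c*X[0]-s*X[1],p[1]+s*X[0]+c*X[1],X[2]]
E
python3 - <<'E'
from h import *
from scipy.optimize import least_squares
T,S=cam("top"),cam("scene")
top=[]
for y,q in((.086,[(88,190),(250,155),(285,365),(128,393)]),(0,[(268,155),(425,125),(463,332),(305,362)]),(-.086,[(445,118),(608,82),(645,290),(490,320)])):
    for (dx,dy),uv in zip([(.05,.038),(.05,-.038),(-.05,-.038),(-.05,.038)],q): top.append(((dx,y+dy,.052),uv))
top+=[((-.093,.03,.044),(345,443)),((-.093,-.03,.044),(468,422))]
sc=[((-.093,.03,.044),(340,245)),((-.093,-.03,.044),(418,205))]
obs=[(T,X,(np.array(u)+.5)/6-.5+[260,140]) for X,u in top]+[(S,X,(np.array(u)+.5)/5.6-.5+[265,85]) for X,u in sc]
r=lambda p:np.concatenate([proj(c,c2w(p,np.array(X)+[0,0,p[3]]))-u for c,X,u in obs])
s=least_squares(r,[.63,.1,.2,0],loss="soft_l1"); print(s.x,np.degrees(s.x[2])); print(np.round(r(s.x).reshape(-1,2),1).tolist())
a=tri(T,(obs[12][2]+obs[13][2])/2,S,(obs[14][2]+obs[15][2])/2);print("sleeve tri",a)
for n,X in dict(grip=(-.093,0,.044),back=(.043,0,.150),h1=(-.02,.086,.082),h2=(-.02,0,.082),h3=(-.02,-.086,.082)).items(): print(n,np.round(c2w(s.x,X),4))
for n,th in((T,"flashlight_centre"),(T,"spool_centre"),(T,"device_half_centre")):
    w=onz(T,finder.mark_of("top",th)[0]["position"],{"f":.061,"s":.021,"d":.01}[th[0]]); d=w[:2]-s.x[:2];k,q=np.cos(s.x[2]),np.sin(s.x[2]);print(th,np.round(w,3),"carrier",np.round([k*d[0]+q*d[1],-q*d[0]+k*d[1]],3))
E
```

```text
[ 6.44930686e-01  1.26818909e-01  1.87963422e-01 -4.45697264e-04] 10.769510789465622
[[-0.3, -0.4], [-0.7, 0.2], [0.3, -0.2], [-0.3, 0.5], [-0.2, -0.5], [0.1, -0.7], [0.9, -0.7], [0.5, -0.4], [0.2, -0.3], [-0.6, 0.5], [0.7, 0.3], [-0.1, 0.6], [-0.3, 0.9], [0.2, 0.2], [-0.2, 0.2], [-0.1, 0.2]]
sleeve tri [0.55473796 0.1088649  0.04320709]
grip [0.5536 0.1094 0.044 ]
back [0.6872 0.1349 0.15  ]
h1 [0.6092 0.2076 0.082 ]
h2 [0.6253 0.1231 0.082 ]
h3 [0.6414 0.0386 0.082 ]
flashlight_centre [ 0.444 -0.037  0.061] carrier [-0.228 -0.123]
spool_centre [0.4   0.21  0.021] carrier [-0.225  0.127]
device_half_centre [0.475 0.359 0.01 ] carrier [-0.124  0.26 ]
```

The carrier is at (0.645, 0.127) with yaw 10.8°. The sleeve height triangulates to 43 mm, which agrees with the text. I'll swing round the base to above the bail.

```bash
python3 -m inch '[[[35,60,-3.3,-4,0,0,-6.27],[35,60,-3.3,-4,0,0,-6.27],[35,60,-3.3,-4,0,0,-6.27],[35,60,-3.3,-4,0,0,-6.27],[35,60,-3.3,-4,0,0,-6.27],[35,60,-3.3,-4,0,0,-6.27],[35,60,-3.3,-4,0,0,-6.27]]]' 60
python3 -m inch '[[[35,60,-3.3,0,0,0,-6.27],[35,60,-3.3,0,0,0,-6.27],[35,60,-3.3,0,0,0,-6.27],[35,60,-3.3,0,0,0,-6.27],[35,60,-3.3,0,0,0,-6.27],[35,60,-3.3,0,0,0,-6.27],[35,0,0,0,0,0,0]]]'
cat > st.py <<'E'
import sys; from h import *
p=[.6449,.1268,.18796]
o=bot.get_obs(); e=np.array(o["ee_pos"]); k,s=np.cos(p[2]),np.sin(p[2]); d=e-[p[0],p[1],0]
X=np.r_[k*d[0]+s*d[1],-s*d[0]+k*d[1],d[2]]*1000
print("t",round(o["time"],2),"carrier-mm",np.round(X,1),"rot",np.round(o["tcp_rot"],1),"relyaw",round(o["tcp_rot"][2]-np.degrees(p[2]),2),"F",np.round(o["wrist_force"],2),"open",round(o["opening"]*1000,1),"g",round(o["grasp_force"],1),"q",np.round(o["q"],0))
if len(sys.argv)>3:
    w=c2w(p,np.array(sys.argv[1:4],float)/1000)-e
    from scipy.spatial.transform import Rotation as R
    print("tool delta mm",np.round(R.from_euler("xyz",o["tcp_rot"],degrees=True).inv().apply(w)*1000,1))
E
python3 st.py -93 0 25
```

```text
time: 2.98
ee_pos: [0.4923, -0.2452, 0.2309]
tcp_rot: [-180.0, -0.0, 63.6]
wrist_force: [0.2, -1.4, 0.8]
opening: 0.0298
grasp_force: 0.0
time: 3.85
ee_pos: [0.5387, 0.1078, 0.2309]
tcp_rot: [-180.0, -0.0, 101.3]
wrist_force: [0.3, -0.1, 0.1]
opening: 0.03
grasp_force: 0.0
t 3.85 carrier-mm [-107.9    1.2  230.9] rot [-180.    -0.   101.3] relyaw 90.58 F [ 0.28 -0.14  0.11] open 30.0 g 0.0 q [11.  6. 14. 98.  0. 90.]
tool delta mm [ -1.4  14.9 205.9]
```

```bash
python3 -m inch '[[[35,-1.4,14.9,50,0,0,0.58],[35,0,0,50,0,0,0],[35,0,0,50,0,0,0],[35,0,0,30,0,0,0],[35,0,0,26,0,0,0],[35,0,0,0,0,0,0]]]' ; python3 st.py -93 0 25
python3 -m inch '[[[5,0,0,0,0,0,0],[5,0,0,0,0,0,0],[5,0,0,0,0,0,0],[5,0,0,0,0,0,0]]]' 40; python3 st.py
```

```text
time: 4.6
ee_pos: [0.553, 0.1044, 0.0231]
tcp_rot: [-179.8, 0.0, 100.3]
wrist_force: [-0.0, -0.5, 0.4]
opening: 0.0299
grasp_force: 0.0
t 4.6 carrier-mm [-94.5  -4.8  23.1] rot [-179.8    0.   100.3] relyaw 89.54 F [-0.02 -0.51  0.36] open 29.9 g 0.0 q [11.  7. -7. 76. -0. 90.]
tool delta mm [ 4.8  1.4 -1.9]
time: 5.1
ee_pos: [0.5545, 0.1057, 0.0254]
tcp_rot: [180.0, -0.0, 100.4]
wrist_force: [0.3, -0.3, -0.2]
opening: 0.0043
grasp_force: 0.0
t 5.1 carrier-mm [-92.8  -3.9  25.4] rot [180.   -0.  100.4] relyaw 89.63 F [ 0.27 -0.35 -0.23] open 4.3 g 0.0 q [11.  7. -7. 76.  0. 90.]
```

The fingers closed on nothing, so I'll look.

Run:
```python
from h import *
T,S=cam("top"),cam("scene")
a=cv2.resize(T["pixels"][150:240,260:390,::-1],(780,540),interpolation=2)
cv2.imwrite("pics/c_scene.png",cv2.resize(S["pixels"][65:175,250:430,::-1],None,fx=4.4,fy=4.4,interpolation=2))
cv2.imwrite("pics/c_top.png",a)
```

```text
(no output)
```

View pics/c_scene.png

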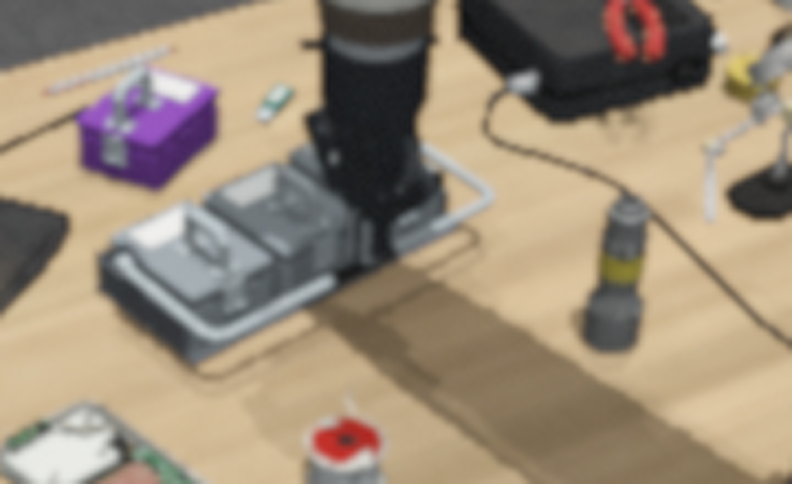

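View pics/c_top.png

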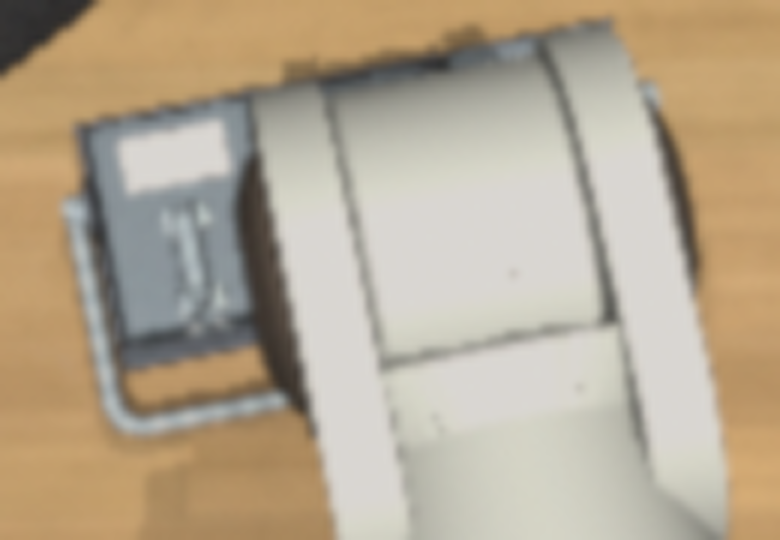

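```bash
python3 st.py
python3 - <<'E'
from h import *
c=cam("scene"); p=[.6449,.1268,.18796]
for X in((-93,0,44),(-93,30,44),(-93,-30,44)): print(proj(c,c2w(p,np.array(X)/1000)), end=" crop ");print((proj(c,c2w(p,np.array(X)/1000))-[250,65])*4.4)
e=np.array(bot.get_obs()["ee_pos"]); print("tcp",(proj(c,e)-[250,65])*4.4,"grasp",(proj(c,e+[0,0,.019])-[250,65])*4.4)
E
```

```text
t 5.2 carrier-mm [-92.9  -3.9  25.2] rot [180.   -0.  100.4] relyaw 89.63 F [-0.47 -0.37 -1.18] open 4.2 g 0.0 q [11.  7. -7. 76.  0. 90.]
[332.17693543 124.79890328] crop [361.57851589 263.11517444]
[325.09167274 128.41190685] crop [330.40336004 279.01239015]
[339.12015573 121.2583317 ] crop [392.12868521 247.53665947]
tcp [364.76182462 282.29133827] grasp [365.47534346 260.94560835]
```

The top view hides the gripper behind the arm. In the scene view the fingertips seem to end about at the rod, near (375,255), while the computed TCP is at (365,282). I'll take one close crop with overlays.

Run:
```python
from h import *
c=cam("scene"); p=[.6449,.1268,.18796]
u0,v0,k=300,95,12
im=cv2.resize(c["pixels"][v0:v0+45,u0:u0+62,::-1],None,fx=k,fy=k,interpolation=cv2.INTER_CUBIC)
f=lambda X:tuple(int(a) for a in ((proj(c,X)-[u0,v0]+.5)*k))
for y in(-30,30): cv2.circle(im,f(c2w(p,[-.093,y/1000,.044])),4,(0,255,0),1)
e=np.array(bot.get_obs()["ee_pos"]); cv2.circle(im,f(e),4,(0,0,255),1); cv2.circle(im,f(e+[0,0,.019]),4,(255,255,0),1); cv2.circle(im,f(e+[0,0,.073]),4,(255,0,255),1)
cv2.imwrite("pics/d.png",im)
```

```text
(no output)
```

View pics/d.png

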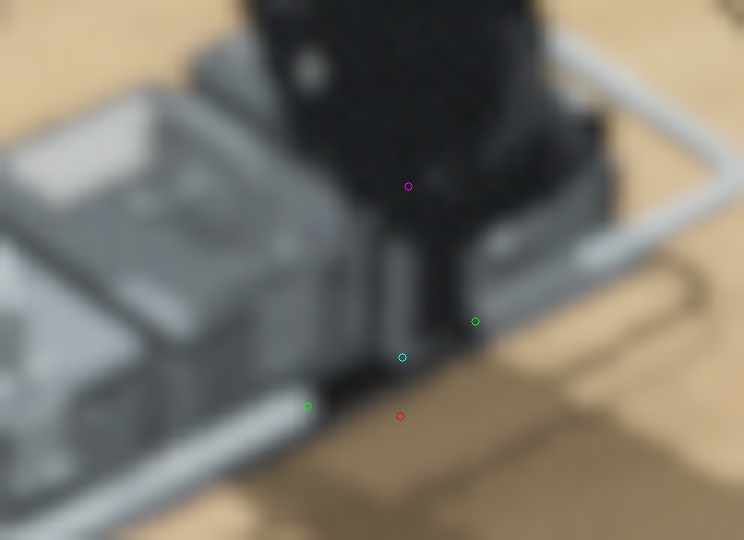

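The fingers' lower end sits at the sleeve line, around (440,345), above the projected TCP at (400,416). They are shut either just behind the rod or on top of it. I'll feel gently towards the front to tell which.

```bash
for i in 1 ; do python3 -m inch '[[[5,0,-3,0,0,0,0],[5,0,0,0,0,0,0],[5,0,0,0,0,0,0]]]'|grep force: ; python3 st.py; python3 -m inch '[[[5,0,-4,0,0,0,0],[5,0,0,0,0,0,0],[5,0,0,0,0,0,0]]]' |grep force: ; python3 st.py; done
```

```text
wrist_force: [0.0, -0.1, 0.7]
grasp_force: 0.0
t 5.67 carrier-mm [-96.   -3.9  25. ] rot [180.    0.  100.4] relyaw 89.63 F [ 0.01 -0.06  0.67] open 4.1 g 0.0 q [11.  7. -8. 76. -0. 90.]
wrist_force: [-0.3, 1.0, 0.4]
grasp_force: 0.0
t 6.05 carrier-mm [-100.    -3.8   25. ] rot [180.    0.  100.4] relyaw 89.63 F [-0.29  0.98  0.45] open 4.4 g 0.0 q [11.  6. -8. 75. -0. 90.]
```

```bash
python3 -m inch '[[[5,0,-6,0,0,0,0],[5,0,0,0,0,0,0],[5,0,0,0,0,0,0]]]'|grep force: ; python3 st.py
python3 - <<'E'
from h import *
c=cam("scene"); p=[.6449,.1268,.18796]
u0,v0,k=300,95,12
im=cv2.resize(c["pixels"][v0:v0+45,u0:u0+62,::-1],None,fx=k,fy=k,interpolation=cv2.INTER_CUBIC)
im=cv2.convertScaleAbs(im,alpha=1.6,beta=20)
f=lambda X:tuple(int(a) for a in ((proj(c,X)-[u0,v0]+.5)*k))
e=np.array(bot.get_obs()["ee_pos"]); cv2.circle(im,f(e),4,(0,0,255),1); cv2.circle(im,f(e+[0,0,.019]),4,(255,255,0),1)
cv2.imwrite("pics/e.png",im)
E
```

```text
wrist_force: [-0.5, -0.1, 0.8]
grasp_force: 0.0
t 6.42 carrier-mm [-106.    -3.8   25.1] rot [180.   -0.  100.4] relyaw 89.63 F [-0.46 -0.08  0.8 ] open 3.7 g 0.0 q [11.  5. -9. 75.  0. 90.]
```

View pics/e.png

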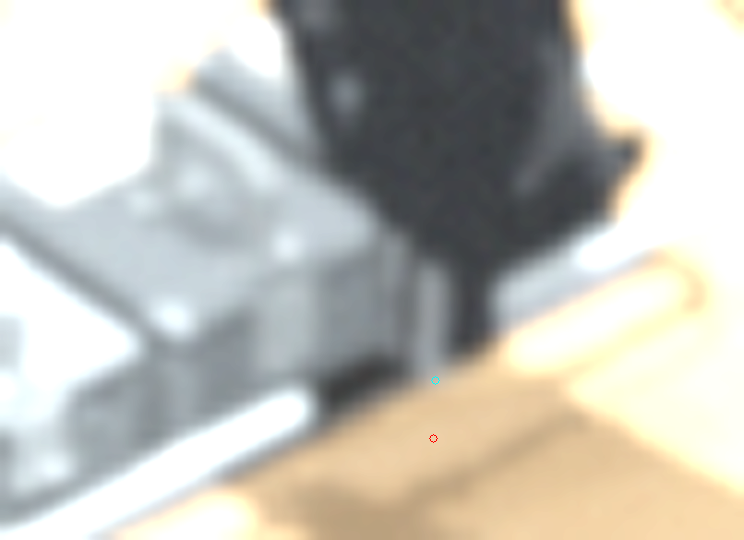

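The pale pad now covers the sleeve and ends at about (432,375). That is roughly 20 mm above the projected TCP, so the fingers really passed over the rod. I'll open, centre on the rod, go lower and close while watching the force.

```bash
python3 -m inch '[[[38,4,13,0,0,0,0],[38,0,0,0,0,0,0.4],[38,0,0,9,0,0,0],[38,0,0,0,0,0,0],[38,0,0,9,0,0,0],[38,0,0,0,0,0,0]]]'|grep force: ; python3 st.py; python3 -m inch '[[[5,0,0,0,0,0,0],[5,0,0,0,0,0,0],[5,0,0,0,0,0,0],[5,0,0,0,0,0,0]]]' 40; python3 st.py
```

```text
wrist_force: [-0.5, -0.1, 0.2]
grasp_force: 0.0
t 7.22 carrier-mm [-93.6   0.1   6. ] rot [-179.9    0.   100. ] relyaw 89.23 F [-0.54 -0.07  0.21] open 32.6 g 0.0 q [11.  8. -9. 74.  0. 91.]
time: 7.72
ee_pos: [0.5558, 0.1099, 0.0081]
tcp_rot: [179.7, 0.0, 100.0]
wrist_force: [7.8, 1.1, -1.3]
opening: 0.0104
grasp_force: 39.1
t 7.72 carrier-mm [-90.7   0.1   8.1] rot [179.7   0.  100. ] relyaw 89.24 F [ 7.79  1.13 -1.3 ] open 10.4 g 39.1 q [11.  8. -9. 73. -0. 91.]
```

```bash
python3 -m inch '[[[38,0,0,0,0,0,0],[38,0,2.5,0,0,0,0.7],[38,0,0,0,0,0,0],[38,0,0,4,0,0,0],[38,0,0,0,0,0,0],[38,0,0,0,0,0,0]]]'|grep force: ; python3 st.py; python3 -m inch '[[[5,0,0,0,0,0,0],[5,0,0,0,0,0,0],[5,0,0,0,0,0,0],[5,0,0,0,0,0,0]]]' 40|grep force; python3 st.py
```

```text
wrist_force: [-0.5, -0.2, -0.2]
grasp_force: 0.4
t 8.47 carrier-mm [-90.7   0.1   2.8] rot [-180.     0.    99.3] relyaw 88.53 F [-0.5  -0.17 -0.16] open 32.6 g 0.4 q [11.  8. -9. 73.  0. 92.]
wrist_force: [-3.8, -1.1, 3.0]
grasp_force: 39.1
t 8.97 carrier-mm [-90.6   0.1   3.1] rot [-180.    -0.    99.3] relyaw 88.54 F [-3.83 -1.1   3.04] open 10.8 g 39.1 q [11.  8. -9. 73.  0. 92.]
```

Gripped: the opening is stable at 10.8 mm with 39 N. Now I'll swing it along the arc.

```bash
python3 -m inch '[[[5,0,0,0,0,0,-1.3],[5,0,0.8,-20.6,0,0,0],[5,0,3.1,-14.4,0,0,0],[5,0,5,-13.8,0,0,0],[5,0,0,0,0,0,0]]]' 60|grep force: ; python3 st.py
```

```text
wrist_force: [-9.8, 0.5, 2.8]
grasp_force: 59.0
t 9.6 carrier-mm [-82.2   0.3  52.7] rot [-179.9   -0.   100.6] relyaw 89.86 F [-9.84  0.48  2.76] open 10.0 g 59.0 q [11.  8. -3. 79.  0. 91.]
```

```bash
python3 -m inch '[[[5,0,5,-12.9,0,0,0],[5,0,8.6,-11.9,0,0,0],[5,0,10.2,-10.6,0,0,0],[5,0,11.6,-9,0,0,0],[5,0,0,0,0,0,0]]]' |grep force: ; python3 st.py
python3 -m inch '[[[5,0,12.7,-7.4,0,0,0],[5,0,13.6,-5.5,0,0,0],[5,0,14.2,-3.5,0,0,0],[5,0,0,0,0,0,0]]]' |grep force: ; python3 st.py
```

```text
wrist_force: [-17.6, -1.0, 19.9]
grasp_force: 59.5
t 10.22 carrier-mm [-46.3   0.2  99.8] rot [180.   -0.  100.6] relyaw 89.86 F [-17.63  -0.97  19.88] open 9.9 g 59.5 q [11. 12.  7. 85.  0. 91.]
wrist_force: [-3.0, 1.7, 14.1]
grasp_force: 63.0
t 10.72 carrier-mm [-2.900e+00  1.000e-01  1.165e+02] rot [179.6  -0.  100.6] relyaw 89.87 F [-3.01  1.72 14.07] open 9.9 g 63.0 q [11. 18. 16. 87.  0. 90.]
```

```bash
python3 -m inch '[[[5,0,14.6,-4.5,0,0,0],[5,0,14.7,0.5,0,0,0],[5,0,9,1.3,0,0,0],[5,0,6,1,0,0,0],[5,0,0,0,0,0,0],[5,0,0,0,0,0,0]]]' |grep force: ; python3 st.py
```

```text
wrist_force: [0.1, -0.4, 5.6]
grasp_force: 61.0
t 11.47 carrier-mm [ 39.8  -0.5 115.8] rot [179.8   0.  100.6] relyaw 89.85 F [ 0.12 -0.35  5.59] open 10.0 g 61.0 q [11. 25. 24. 89. -0. 90.]
```

```bash
python3 -m inch '[[[45,0,0,0,0,0,0],[45,0,0,0,0,0,0],[45,0,0,0,0,0,0],[45,0,0,-25,0,0,0],[45,0,0,-50,0,0,0],[45,0,-30,0,0,0,0],[45,0,-30,0,0,0,0]]]' |grep force: ; python3 st.py
python3 -m inch '[[[45,0,0,0,0,0,-10],[45,0,0,0,0,0,-10],[45,0,0,0,0,0,-10],[45,0,0,0,0,0,-10],[45,0,0,0,0,0,-10],[45,0,0,0,0,0,-10],[45,0,0,0,0,0,-10],[45,0,0,0,0,0,-10]]]' |grep force: 
python3 -m inch '[[[45,0,0,0,0,0,-10],[45,0,0,0,0,0,0]]]' |grep force: ; python3 st.py -20 0 120
python3 - <<'E'
from h import *
T,S=cam("top"),cam("scene"); p=[.6449,.1268,.18796]
for n,c in(("top",T),("scene",S)):
    print(n,"exp down",proj(c,c2w(p,(-.093,0,.044))),"back",proj(c,c2w(p,(.043,0,.150))),[(d["position"],d["conf"]) for d in finder.mark_of(n,"bail_grip")])
e=np.array(bot.get_obs()["ee_pos"]); c=S; u,v=proj(c,e); print("tcp px",u,v)
u0,v0=int(u)-45,int(v)-40; k=8
im=cv2.resize(c["pixels"][v0:v0+70,u0:u0+90,::-1],None,fx=k,fy=k,interpolation=cv2.INTER_CUBIC); im=cv2.convertScaleAbs(im,alpha=1.5,beta=20)
f=lambda X:tuple(int(a) for a in ((proj(c,X)-[u0,v0]+.5)*k))
cv2.circle(im,f(e),4,(0,0,255),1); cv2.circle(im,f(e+[0,0,.019]),4,(255,255,0),1)
cv2.imwrite("pics/f.png",im)
E
```

```text
wrist_force: [-0.4, 0.4, -0.6]
grasp_force: 0.0
t 12.35 carrier-mm [-2.130e+01 -1.000e-01  1.897e+02] rot [179.9  -0.  100.6] relyaw 89.83 F [-0.43  0.39 -0.62] open 38.5 g 0.0 q [11. 17. 22. 95.  0. 91.]
wrist_force: [-0.4, -0.0, 0.2]
grasp_force: 0.0
wrist_force: [-0.1, 0.4, -0.2]
grasp_force: 0.0
t 13.6 carrier-mm [-2.130e+01 -1.000e-01  1.892e+02] rot [ 180.    -0.  -169.5] relyaw -180.24 F [-0.06  0.4  -0.2 ] open 38.6 g 0.0 q [11. 17. 22. 95.  0.  1.]
tool delta mm [-1.3  0.1 69.2]
top exp down [327.31662017 212.18026817] back [317.79750085 156.83692786] []
scene exp down [332.17693543 124.79890328] back [304.6403921   78.18293319] [([303.9, 79.0], 0.83)]
tcp px 317.7793825944362 74.86753504155404
```

View pics/f.png

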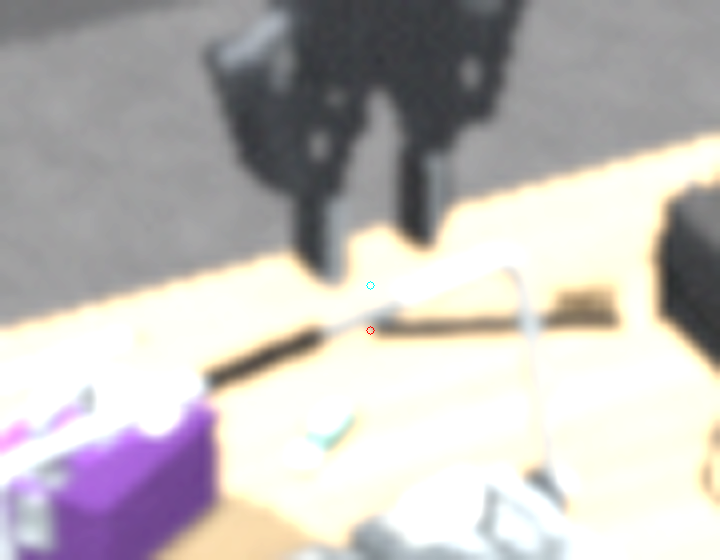

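The bail is back: the network sees the sleeve at (304,79), where (305,78) was expected. The finger pads at (320,278) and (425,240) end about 22–30 mm above the reported TCP, so I'll use about 40 mm from reported TCP to grasp point. Next I'll go down on handle 2.

```bash
python3 -m inch '[[[45,-1.3,0,50,0,0,0],[45,0,0,50,0,0,0],[45,0,0,30,0,0,0],[45,0,0,10,0,0,0],[45,0,0,5,0,0,0],[45,0,0,0,0,0,0],[45,0,0,0,0,0,0]]]' |grep force: ; python3 st.py
python3 -m inch '[[[3,0,0,0,0,0,0],[3,0,0,0,0,0,0],[3,0,0,0,0,0,0],[3,0,0,0,0,0,0],[3,0,0,0,0,0,0]]]' 60|grep force: ; python3 st.py
```

```text
wrist_force: [0.3, 0.9, 0.1]
grasp_force: 0.0
t 14.68 carrier-mm [-19.3  -0.1  45.6] rot [ 1.800e+02  1.000e-01 -1.694e+02] relyaw -180.18 F [0.28 0.87 0.11] open 38.5 g 0.0 q [11. 17.  6. 79.  0.  1.]
wrist_force: [-1.4, 1.2, 4.9]
grasp_force: 58.9
t 15.3 carrier-mm [-19.7   0.2  44.9] rot [ 1.800e+02  1.000e-01 -1.694e+02] relyaw -180.15 F [-1.38  1.21  4.91] open 7.7 g 58.9 q [11. 17.  6. 79.  0.  1.]
```

```bash
python3 -m inch '[[[3,0,0,-4,0,0,0],[3,0,0,-4,0,0,0],[3,0,0,0,0,0,0],[3,0,0,0,0,0,0],[3,0,0,0,0,0,0]]]'|grep force: ; python3 st.py; python3 -m inch '[[[3,0,0,0,0,0,0]]]'|grep force:; python3 -m inch '[[[3,0,0,-4,0,0,0],[3,0,0,0,0,0,0],[3,0,0,0,0,0,0]]]'|grep force:;python3 -m inch '[[[3,0,0,0,0,0,0]]]'|grep force: ;python3 st.py
```

```text
wrist_force: [0.4, 0.1, -2.4]
grasp_force: 58.6
t 15.93 carrier-mm [-20.2  -0.2  52.1] rot [-180.    -0.  -169.4] relyaw -180.17 F [ 0.41  0.07 -2.44] open 7.2 g 58.6 q [11. 17.  7. 80. -0.  1.]
wrist_force: [-0.4, 0.7, -2.9]
grasp_force: 58.6
wrist_force: [-0.6, 0.1, -1.9]
grasp_force: 58.6
wrist_force: [0.3, 0.0, -2.5]
grasp_force: 58.6
t 16.55 carrier-mm [-20.1  -0.2  56.2] rot [-180.    -0.  -169.4] relyaw -180.17 F [ 0.32  0.05 -2.54] open 7.4 g 58.6 q [11. 17.  7. 81. -0.  1.]
```

Case 2 reads about 2.4 N, so it is empty. I'll put it back and go to case 1.

```bash
python3 -m inch '[[[3,0,0,4,0,0,0],[3,0,0,4,0,0,0],[3,0,0,4,0,0,0],[3,0,0,0,0,0,0],[3,0,0,0,0,0,0]]]'|grep force: ; python3 st.py; python3 -m inch '[[[45,0,0,0,0,0,0],[45,0,0,0,0,0,0],[45,0,0,0,0,0,0],[45,0,0,-15,0,0,0],[45,0,0,-35,0,0,0],[45,0,43,0,0,0,0],[45,0,43,0,0,0,0],[45,0,0,0,0,0,0]]]'|grep force:; python3 st.py -20 86 45
```

```text
wrist_force: [-3.9, 1.8, 3.5]
grasp_force: 59.2
t 17.18 carrier-mm [-20.1   0.2  44.6] rot [ 180.     0.  -169.4] relyaw -180.16 F [-3.86  1.84  3.53] open 7.6 g 59.2 q [11. 17.  6. 79.  0.  1.]
wrist_force: [0.4, -1.0, -0.6]
grasp_force: 0.0
t 18.18 carrier-mm [-19.7  88.4  95.4] rot [ 1.800e+02  1.000e-01 -1.692e+02] relyaw -179.99 F [ 0.39 -1.04 -0.61] open 38.5 g 0.0 q [19. 17. 12. 85.  0.  8.]
tool delta mm [ 0.4 -2.5 50.4]
```

```bash
python3 -m inch '[[[45,0,0,25,0,0,0],[45,0,-1,15,0,0,0],[45,0,0,10,0,0,0],[45,0,0,0,0,0,0],[3,0,0,0,0,0,0],[3,0,0,0,0,0,0],[3,0,0,0,0,0,0],[3,0,0,0,0,0,0]]]' 60|grep force: ; python3 st.py
python3 -m inch '[[[3,0,0,-4,0,0,0],[3,0,0,-4,0,0,0],[3,0,0,0,0,0,0],[3,0,0,0,0,0,0],[3,0,0,0,0,0,0]]]'|grep force: ; python3 -m inch '[[[3,0,0,-4,0,0,0],[3,0,0,0,0,0,0],[3,0,0,0,0,0,0]]]'|grep force: ;python3 -m inch '[[[3,0,0,0,0,0,0]]]'|grep force: ;python3 st.py
```

```text
wrist_force: [-0.2, 3.3, 5.7]
grasp_force: 58.9
t 19.18 carrier-mm [-19.3  85.2  45.1] rot [ 1.800e+02  1.000e-01 -1.694e+02] relyaw -180.15 F [-0.23  3.3   5.7 ] open 7.6 g 58.9 q [19. 18.  7. 80.  0.  8.]
wrist_force: [0.9, -0.3, -2.5]
grasp_force: 58.6
wrist_force: [-0.4, 0.3, -2.4]
grasp_force: 58.6
wrist_force: [-1.0, 0.1, -2.1]
grasp_force: 58.6
t 20.3 carrier-mm [-19.8  84.9  56.2] rot [ 180.    -0.  -169.4] relyaw -180.17 F [-0.96  0.05 -2.11] open 7.5 g 58.6 q [19. 17.  8. 81.  0.  8.]
```

Case 1 is empty too, so case 3 should be the loaded one. I'll set case 1 down and go to case 3.

```bash
python3 -m inch '[[[3,0,0,4,0,0,0],[3,0,0,4,0,0,0],[3,0,0,4,0,0,0],[3,0,0,0,0,0,0],[3,0,0,0,0,0,0]]]'|grep force: ; python3 st.py; python3 -m inch '[[[45,0,0,0,0,0,0],[45,0,0,0,0,0,0],[45,0,0,0,0,0,0],[45,0,0,-15,0,0,0],[45,0,0,-35,0,0,0],[45,0,-57,0,0,0,0],[45,0,-57,0,0,0,0],[45,0,-57,0,0,0,0]]]'|grep force:; python3 -m inch '[[[45,0,0,0,0,0,0],[45,0,0,0,0,0,0]]]'|grep force:;  python3 st.py -20 -86 45
```

```text
wrist_force: [-5.0, 2.8, 5.4]
grasp_force: 59.4
t 20.93 carrier-mm [-20.   85.4  44.9] rot [ 179.9    0.  -169.4] relyaw -180.14 F [-5.02  2.82  5.42] open 7.7 g 59.4 q [19. 18.  7. 80.  0.  8.]
wrist_force: [0.9, -0.5, -0.2]
grasp_force: 0.0
wrist_force: [-0.0, -0.2, -0.1]
grasp_force: 0.0
t 22.18 carrier-mm [-20.1 -86.3  95.1] rot [ 180.     0.  -169.4] relyaw -180.21 F [-0.02 -0.18 -0.08] open 38.6 g 0.0 q [ 3. 17. 12. 85.  0. -7.]
tool delta mm [-0.1  0.3 50.1]
```

```bash
python3 -m inch '[[[45,0,0,25,0,0,0],[45,0,0,15,0,0,0],[45,0,0,10,0,0,0],[45,0,0,0,0,0,0],[3,0,0,0,0,0,0],[3,0,0,0,0,0,0],[3,0,0,0,0,0,0],[3,0,0,0,0,0,0]]]' 90|grep force: ; python3 st.py
python3 -m inch '[[[3,0,0,-4,0,0,0],[3,0,0,-4,0,0,0],[3,0,0,0,0,0,0],[3,0,0,0,0,0,0],[3,0,0,0,0,0,0]]]'|grep force: ; python3 -m inch '[[[3,0,0,-4,0,0,0],[3,0,0,0,0,0,0],[3,0,0,0,0,0,0]]]'|grep force: ;python3 -m inch '[[[3,0,0,0,0,0,0]]]'|grep force: ;python3 st.py
```

```text
wrist_force: [-1.2, 0.7, 5.6]
grasp_force: 88.4
t 23.18 carrier-mm [-19.8 -86.1  45.4] rot [ 1.800e+02  1.000e-01 -1.694e+02] relyaw -180.17 F [-1.22  0.73  5.58] open 6.5 g 88.4 q [ 3. 17.  7. 80.  0. -7.]
wrist_force: [-0.1, -0.5, -6.5]
grasp_force: 87.9
wrist_force: [0.2, 0.4, -5.9]
grasp_force: 87.9
wrist_force: [0.3, -1.1, -6.4]
grasp_force: 87.9
t 24.3 carrier-mm [-20.3 -86.1  56.2] rot [ 180.    -0.  -169.4] relyaw -180.17 F [ 0.35 -1.14 -6.38] open 5.8 g 87.9 q [ 3. 17.  8. 81.  0. -7.]
```

Case 3 reads about 6.3 N, so it is the loaded one. I'll draw it out between the torch and the spool.

```bash
python3 -m inch '[[[3,10,0,-1,0,0,0],[3,19,0,-1,0,0,0],[3,19,0,-1,0,0,0],[3,19,0,-1,0,0,0],[3,19,0,0,0,0,0],[3,19,0,0,0,0,0],[3,0,0,0,0,0,0]]]'|grep force: ; python3 st.py
python3 -m inch '[[[3,0,10,0,0,0,0],[3,0,19,0,0,0,0],[3,0,19,0,0,0,0],[3,5,19,0,0,0,0],[3,15,9,0,0,0,0],[3,20,0,0,0,0,0],[3,20,0,0,0,0,0],[3,20,0,0,0,0,0]]]'|grep force: 
python3 -m inch '[[[3,5,0,0,0,0,0],[3,0,0,8,0,0,0],[3,0,0,6,0,0,0],[3,0,0,3,0,0,0],[3,0,0,2,0,0,0],[3,0,0,0,0,0,0],[3,0,0,0,0,0,0]]]'|grep force: ; python3 st.py
```

```text
wrist_force: [1.6, -0.2, -6.3]
grasp_force: 89.4
t 25.18 carrier-mm [-126.8  -85.8   60.6] rot [-180.    -0.  -169.4] relyaw -180.19 F [ 1.61 -0.25 -6.29] open 6.2 g 89.4 q [ 2.  3. -8. 79. -0. -9.]
wrist_force: [-0.5, 0.9, -5.2]
grasp_force: 89.1
wrist_force: [-5.7, 0.7, 1.3]
grasp_force: 90.0
t 27.05 carrier-mm [-210.    -9.4   41.8] rot [ 180.     0.  -169.4] relyaw -180.16 F [-5.73  0.67  1.34] open 6.2 g 90.0 q [ 10.  -9. -22.  78.   0.  -1.]
```

```bash
python3 -m inch '[[[45,0,0,0,0,0,0],[45,0,0,0,0,0,0],[45,0,0,0,0,0,0],[45,0,0,0,0,0,0],[45,0,0,-20,0,0,0],[45,0,0,-45,0,0,0],[45,0,0,-50,0,0,0],[45,0,0,-50,0,0,0]]]'|grep force:
python3 -m inch '[[[45,0,0,0,0,0,10],[45,0,0,0,0,0,10],[45,0,0,0,0,0,10],[45,0,0,0,0,0,10],[45,0,0,0,0,0,10],[45,0,0,0,0,0,10],[45,0,0,0,0,0,10],[45,0,0,0,0,0,10]]]'|grep force:
python3 -m inch '[[[45,0,0,0,0,0,10],[45,0,0,0,0,0,0]]]'|grep force: ; python3 st.py 41 0 205
python3 - <<'E'
from h import *
T,S=cam("top"),cam("scene"); p=[.6449,.1268,.18796]
cv2.imwrite("pics/g.png",cv2.resize(S["pixels"][65:175,250:430,::-1],None,fx=4.4,fy=4.4,interpolation=2))
print("exp centre c3",proj(S,c2w(p,(-.19,-.01,.024))),"c1",proj(S,c2w(p,(0,.086,.028))),"c2",proj(S,c2w(p,(0,0,.028))))
for th in("case_1_centre","flashlight_centre","spool_centre"): print(th,[(np.round(d["position"],1).tolist(),round(d["conf"],2)) for d in finder.mark_of("scene",th)])
E
```

```text
wrist_force: [0.8, 0.2, -0.8]
grasp_force: 0.0
wrist_force: [0.0, -0.1, 0.9]
grasp_force: 0.0
wrist_force: [-0.2, 0.1, -0.3]
grasp_force: 0.0
t 29.3 carrier-mm [-210.    -9.6  206.3] rot [180.    0.  100.7] relyaw 89.89 F [-0.22  0.06 -0.28] open 38.5 g 0.0 q [10. -9. -3. 96. -0. 89.]
tool delta mm [ 10.1 251.    1.3]
exp centre c3 [355.14615669 142.91784885] c1 [293.15067885 126.01250066] c2 [313.48066112 116.16480258]
case_1_centre [([294.2, 130.6], 0.79)]
flashlight_centre [([390.7, 125.3], 0.79), ([292.3, 127.3], 0.19)]
spool_centre [([330.7, 167.0], 0.68)]
```

View pics/g.png

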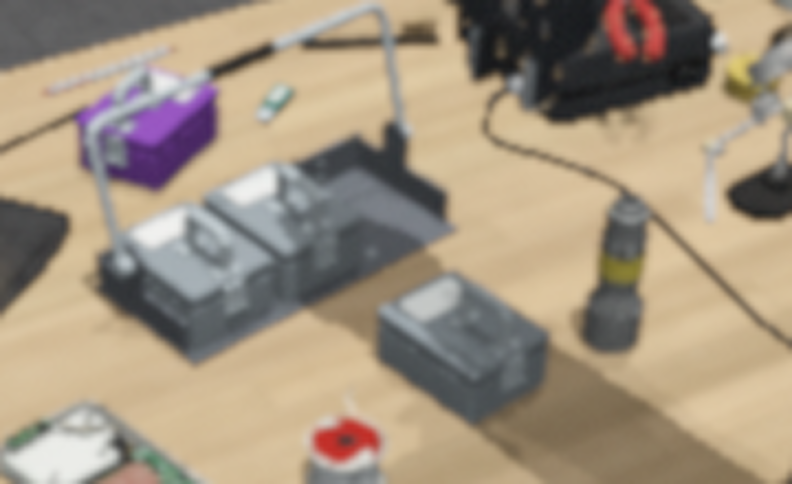

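All as intended: case 3 is flat at (463,345), cases 1 and 2 are in their bays, the bail is back with its sleeve at (240,62), and the torch and spool are unmoved. Now I'll fetch the bail.

```bash
python3 -m inch '[[[45,5,42,0,0,0,0],[45,5,42,0,0,0,0],[45,0,42,0,0,0,0],[45,0,42,0,0,0,0],[45,0,42,0,0,0,0],[45,0,42,0,0,0,0],[45,0,0,0,0,0,0]]]'|grep force: ; python3 st.py 42 0 113
python3 -m inch '[[[45,0,0,40,0,0,0],[45,0,0,30,0,0,0],[45,0,0,20,0,0,0],[45,0,0,2,0,0,0],[45,0,0,0,0,0,0]]]'|grep force: ; python3 st.py
python3 -m inch '[[[5,0,0,0,0,0,0],[5,0,0,0,0,0,0],[5,0,0,0,0,0,0],[5,0,0,0,0,0,0]]]' 50|grep force: ; python3 st.py
```

```text
wrist_force: [-0.4, -0.0, -0.2]
grasp_force: 0.0
t 30.43 carrier-mm [ 43.8  -0.4 202.1] rot [-179.7    0.   100.7] relyaw 89.91 F [-0.44 -0.01 -0.22] open 38.0 g 0.0 q [ 11.  28.  39. 101.  -0.  90.]
tool delta mm [ 0.4 -1.4 89.1]
wrist_force: [0.1, 0.2, -0.2]
grasp_force: 0.0
t 31.05 carrier-mm [ 41.9  -0.4 115.7] rot [179.9   0.  100.6] relyaw 89.85 F [ 0.09  0.16 -0.22] open 38.6 g 0.0 q [11. 25. 25. 90. -0. 90.]
wrist_force: [0.7, 0.1, 6.2]
grasp_force: 49.0
t 31.55 carrier-mm [ 42.7  -0.3 115.7] rot [179.9  -0.  100.6] relyaw 89.84 F [0.73 0.15 6.18] open 10.0 g 49.0 q [11. 25. 25. 90. -0. 90.]
```

```bash
python3 -m inch '[[[5,0,-10.1,-2.5,0,0,0],[5,0,-9.1,-1.3,0,0,0],[5,0,-14.7,-0.5,0,0,0],[5,0,-14.6,1.5,0,0,0],[5,0,-14.2,3.5,0,0,0],[5,0,-13.6,5.5,0,0,0],[5,0,0,0,0,0,0]]]' |grep force: ; python3 st.py
python3 -m inch '[[[5,0,-12.7,7.4,0,0,0],[5,0,-11.6,9,0,0,0],[5,0,-10.2,10.6,0,0,0],[5,0,-8.6,11.9,0,0,0],[5,0,-6.9,12.9,0,0,0],[5,0,0,0,0,0,0]]]' |grep force: ; python3 st.py
```

```text
wrist_force: [-3.3, -1.3, 7.5]
grasp_force: 50.5
t 32.42 carrier-mm [-35.2  -0.2 108.9] rot [-180.     0.   100.6] relyaw 89.82 F [-3.26 -1.33  7.49] open 10.1 g 50.5 q [11. 14. 10. 86. -0. 91.]
wrist_force: [5.7, 0.4, -2.2]
grasp_force: 49.1
t 33.17 carrier-mm [-83.9   0.   55.5] rot [180.    0.  100.6] relyaw 89.83 F [ 5.75  0.35 -2.2 ] open 10.1 g 49.1 q [11.  8. -3. 79. -0. 91.]
```

```bash
python3 -m inch '[[[5,0,-5,13.8,0,0,0],[5,0,-3.1,14.4,0,0,0],[5,0,-0.8,12,0,0,0],[5,0,0,6,0,0,0],[5,0,0,3,0,0,0],[5,0,0,0,0,0,0],[5,0,0,0,0,0,0]]]' |grep force: ; python3 st.py
```

```text
wrist_force: [-10.5, -2.6, 51.6]
grasp_force: 53.8
t 34.05 carrier-mm [-90.2   0.   14.2] rot [179.5   0.  100.6] relyaw 89.83 F [-10.48  -2.58  51.63] open 9.6 g 53.8 q [11.  7. -8. 74. -0. 91.]
```

```bash
python3 -m inch '[[[5,0,0,-4,0,0,0],[5,0,0,-1,0,0,0],[30,0,0,0,0,0,0],[30,0,0,0,0,0,0],[30,0,0,0,0,0,0],[30,0,0,0,0,0,0]]]' |grep force: ; python3 st.py
python3 -m inch '[[[30,0,0,-15,0,0,0],[30,0,0,-30,0,0,0],[30,0,0,-50,0,0,0],[30,0,0,-50,0,0,0],[30,0,0,-40,0,0,0],[30,0,0,0,0,0,0],[30,0,0,0,0,0,0]]]' |grep force:
python3 -m inch '[[[30,-60,0,0,0,0,0],[30,-60,0,0,0,0,0],[30,-60,0,0,0,0,0],[30,-60,0,0,0,0,0],[30,-50,0,0,0,0,0],[30,0,0,0,0,0,0]]]' |grep force: ; python3 st.py
python3 - <<'E'
from h import *
T,S=cam("top"),cam("scene"); p=[.6449,.1268,.18796]
for n,c in(("top",T),("scene",S)):
    print(n,"exp bail",proj(c,c2w(p,(-.093,0,.044))),"c3",proj(c,c2w(p,(-.19,-.01,.024))),"c1",proj(c,c2w(p,(0,.086,.028))),"c2",proj(c,c2w(p,(0,0,.028))))
    for th in("bail_grip","case_1_centre","flashlight_centre","spool_centre","device_half_centre"): print(th,[(np.round(d["position"],1).tolist(),round(d["conf"],2)) for d in finder.mark_of(n,th)])
    for d in finder.outline_of(n,"case_1")[:4]: print("case",round(d["conf"],2),np.round(d["extent"],1))
E
```

```text
wrist_force: [-0.1, 1.1, -0.4]
grasp_force: 0.0
t 34.8 carrier-mm [-93.7   0.1  11.5] rot [-179.9    0.   100.6] relyaw 89.83 F [-0.09  1.11 -0.4 ] open 25.8 g 0.0 q [11.  8. -8. 74.  0. 91.]
wrist_force: [-0.6, -0.5, -0.3]
grasp_force: 0.0
wrist_force: [0.2, 0.6, 1.2]
grasp_force: 0.0
t 36.42 carrier-mm [ -95.3 -292.9  194.7] rot [-1.798e+02 -1.000e-01  1.004e+02] relyaw 89.59 F [0.23 0.57 1.24] open 25.5 g 0.0 q [-16.  17.  23.  96.  -0.  63.]
top exp bail [327.31662017 212.18026817] c3 [337.4606025  245.65837447] c1 [291.20571743 186.74785959] c2 [320.68872321 180.88642243]
bail_grip [([330.5, 213.1], 0.83)]
case_1_centre [([290.3, 186.7], 0.57)]
flashlight_centre [([380.2, 254.5], 0.65)]
spool_centre [([295.4, 265.4], 0.73)]
device_half_centre [([242.0, 241.3], 0.62)]
case 0.91 [311.8 120.2  42.2  41.6]
case 0.81 [318.9 182.9  32.9  42. ]
case 0.6 [291.6 187.4  32.9  41.8]
case 0.56 [339.8 244.8  31.3  44.1]
scene exp bail [332.17693543 124.79890328] c3 [355.14615669 142.91784885] c1 [293.15067885 126.01250066] c2 [313.48066112 116.16480258]
bail_grip [([333.2, 125.4], 0.82)]
case_1_centre [([291.8, 128.6], 0.78)]
flashlight_centre [([390.6, 124.0], 0.96)]
spool_centre [([328.9, 170.8], 0.91)]
device_half_centre [([268.9, 174.6], 0.62), ([361.1, 133.5], 0.57)]
case 0.93 [282.1  93.8  34.   27.8]
case 0.83 [313.6 118.5  33.9  26.9]
case 0.75 [292.9 128.5  36.5  27.4]
case 0.73 [352.8 143.8  38.1  32.6]
```

The bail is down at (333,125), as expected. All the cases sit where they should, and the robot is clear and touching nothing.

```bash
python3 -c "
from workcell import bot
print(bot.job_done())"
```

```text
the job is handed in; nothing more can be done
None
```

I handed the job in: case 3 was the loaded one (about 6.3 N on the handle) and stands on the bench in front of the carrier, cases 1 and 2 are in their bays, and the bail is down. The last camera check agreed with this and showed no sign of the torch, spool or device having moved; no verdict came back.

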